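# Free the stuck screw of a mould press and bring it snug

## Task

Set the filled mould under the little bench press: push its tray all the way in against the back stop, then wind the press down until its plate sits snugly on the mould's wooden follower. The screw was run up hard last time and has jammed, so crack it loose with a short firm twist of the knob (clockwise, seen from above) and after that run it down with a light hand; stop as soon as you feel it bear, for hard pressing spoils the curd. Leave the other things on the counter where they are.

Things in the scene. Friction and masses are not known exactly. Their poses are not given: they have to be found in the camera images.
- press: the press, fixed: beech board 192 x 150 mm (its top 22 mm above the counter), two steel pillars 132 mm apart and a steel bridge across, 34 mm deep, its top 154 mm above the counter (pillar nuts to 163 mm). Origin on the screw's axis at counter height. x points from the open front to the back stop: the tray slides in along +x between low guide strips (2 mm play each side). y runs along the bridge.
- knob_mid (a point): centre of the round fluted black knob on the screw: 47 mm in diameter, 32 mm high, this point 204 mm above the counter at the start. Grip it at any angle. Clockwise from above winds knob and plate down, 2 mm per radian, 12 mm at most. Jammed: the first 0.3 rad take about 0.6 N m, free from about 0.7 rad; then about 0.1 N m of friction, which at rest may show either way. It stays where it is left.
- plate_face (a point): centre of the underside of the white pressing plate, 64 mm in diameter, at the foot of the screw; sinks with the knob, does not turn. With the tray home the follower's top is 2 to 7 mm below it at the start; the follower is not measured. Once it bears, the torque at the knob rises by 0.1 N m per 50 N on the mould (about 0.35 rad); over 100 N is too hard, 8 N or more is snug.
- mould_mid (a point): point on the mould's axis, 30 mm above the underside of its tray. A white perforated cup 78 mm across, fast in a steel drip tray 120 x 100 mm (one loose piece, about 0.8 kg, slides at about 5 N); a round wooden follower stands 15 to 20 mm out of its top. The tray starts 4 to 7 cm short of home; home, its rear edge meets the back stop and the mould's axis is under the screw's.
- pull (a point): middle of the upright turned wooden pull at the front of the tray, 25 mm in diameter, 41 mm high, 100 mm in front of the mould's axis; this point is 56 mm above the counter, the pull's top 18 mm higher; grip it at any angle to move the tray.
- spice_jar: glass spice jar with a pale cap, 44 mm across, 109 mm high; origin under its centre. Leave alone.
- flat_tin: low round food tin, 86 mm across, 40 mm high; origin under its centre. Leave alone.
- wooden_spoon: wooden spoon, 310 mm long, lying; origin under its centre. Leave alone.

How it is judged:
By the outcome, as a careful person would: the job done as asked, in the order asked, and still so for the second after the job is handed in, with the robot touching nothing.
It also fails if it takes over 69 s, if anything falls off the work surface, if the arm or the gripper's body presses on something with over 40 N, if the wrist force passes 120 N, or if a joint passes its speed limit or range.

## Robot

A 6-joint arm with a two-finger parallel gripper is mounted at the origin on a cart in front of the work surface, level with it; the furniture and walls round the work are solid. World frame = base frame: x ahead of the robot, y to its left, z up, the work surface at z = 0. Lengths are in m, angles in rad, forces in N, time in s.
With the tool pointing down it reaches from about 0.25 to 0.725 m from the base axis. Payload 4 kg.
Tool frame: the origin (TCP) lies at the very end of the fingers, on their centre line; the grasp point (between the pads) lies 19 mm behind it; z points along the fingers, y is the line along which they close (so a half turn about z gives the same grasp; the last joint's range is limited). The gripper opens to 85 mm and grips with 20 to 120 N. Pads are 22 mm wide; open, the fingers measure 114 mm over their backs; the gripper's body (76 mm by 85 mm) begins 54 mm behind the grasp point. The pads swing forward as they close: fully open they stand 13 mm farther back than shut.
Start: joints at [1.241, 0.241, 0.005, 1.335, 0, 1.571], TCP at [0.162, 0.473, 0.231] pointing down, gripper open.
Joint ranges: [-2.72, 2.72], [-1.05, 1.87], [-1.09, 1.28], [-1.99, 2.15], [-1.42, 1.44], [-3.14, 3.14]. Speed limits (rad/s): [2.79, 2.79, 3.14, 3.14, 3.14, 3.14].

## Interface

Orientations are given as a unit quaternion [x, y, z, w].
In Python, from workcell import bot, vision, workorder gives the robot as it stands.
- The arm moves only by the shell command python3 -m creep 'ROWS' [OPENING]. ROWS is JSON, a list of rows, each a list of 2 entries, a list of its own where there are three numbers: the shift along the tool's x, y, z in mm, then the turn, a rotation vector about the tool's x, y, z in rad. In form: [[[dx, dy, dz], [wx, wy, wz]], ...]. A call has 1 to 12 rows; each row shifts and turns the commanded pose from where the row before left it, along the tool's axes as they then stand; what a row does not reach is not made up. A row lasts 1/8 s, in which the tool goes at most 62.5 mm and 10.7 degrees, less where a joint would pass 70% of its speed; a pose out of reach is approached as far as the arm can. A call is refused whole if a number of a shift passes 62.5 or a number of a turn 0.188, either way. A call with a gripper value outside its range is refused whole. OPENING is the finger opening in mm, from 0 to 85.4, set as the call begins (- or left out, the last holds). The fingers move at their own pace and stop on an object; the grip force is fixed at half the most. Time passes only in rows, so rows that do not move let the fingers close. It gives the time, the measured TCP pose, the force, the opening and the grip force at its end, in the units of the state.
- bot.get_obs(): the state, without advancing time (a new reading comes with each control period).
- vision.camera(name): name is "scene" or "top" or "wrist"; returns a dict with "image" (384x512x3 uint8, blue, green, red), "z_map" (384x512 float32, m along the optical axis (not along the pixel's ray), 0 where there is no reading), "K" (3x3 intrinsics, pixels), "k1" (the pictures are not rectified: a ray, as slopes to the right and down, at radius r is drawn at 1 + k1 r^2 times it, then the intrinsics apply), "rvec" (rotation vector, rad) and "tvec" (3), from world to camera coordinates, as OpenCV has them; the wrist camera has in their place "tool_from_camera" (4x4, takes a point from camera to tool coordinates, whose origin is the TCP and whose axes are the flange's). Camera axes: x right, y down, z forward; pixel columns grow to the right and rows downward; lengths in m; the calibration is good to about 2 mm. A picture is of the moment at which its call begins: read the wrist's pose just before it.
- workorder.job_done(): hands the job in; it is judged then, once.
Trained networks look in a picture, given as the dict that the camera call returned (one of the last four; its "shot" number tells which), for a name from the list of things; names that differ only in an ending like _2 or _b are one class to them, and where a whole thing is asked for, a point or a joint stands for the part that bears it (a point fixed in the world has none). Each returns a list of dicts, best first, with "score" (0 to 1); they miss things now and then, are a little off and sometimes report something else, mostly with a low value. They report only what shows in the picture. A call takes as long as a camera call.
- vision.spot_in(picture, query): "position" ([column, row] in pixels, amid what is visible of it).
- vision.place_of(picture, query): "position" ([column, row] in pixels: a listed point, or the origin of a listed thing).
The state is a dict: "clock": time; "joint_pos": joint angles; "joint_vel": joint speeds; "tau": joint torques, N m; "eef_pos": TCP position; "tool_rot": TCP orientation; "ft_force": force on the tool from outside, world axes, zero at the start; "ft_torque": the same for the moment, N m; "grip_width": finger opening in m; "grasp_force": force on a finger pad.
Only numpy, scipy, OpenCV 4.12 (cv2) and the standard library are available. Lean on these libraries where they do the work, as an engineer would, in place of code of your own. Each camera call takes 0.05 s, during which the arm holds its last target. There are 200 camera calls.

## Working session

There is one attempt and no reset: what is moved stays moved. The work goes in short steps, Python scripts to look and compute and a shell command to move; the robot and the scene stay as the last step left them, time stands still between calls to the robot, and variables do not carry over. Pictures are saved under pics/ and viewed, at most 10 in all, crops included, and the job is handed in when it is done.

```bash
ls; mkdir -p pics; cat > h.py <<'E'
import numpy as np, cv2
from scipy.spatial.transform import Rotation as R
from workcell import bot, vision, workorder
def pose():
    o=bot.get_obs(); return np.array(o['eef_pos']),R.from_quat(o['tool_rot']),o
def cam(name):
    p,r,o=pose(); c=vision.camera(name)
    if name=='wrist':
        T=np.eye(4);T[:3,:3]=r.as_matrix();T[:3,3]=p; M=T@np.array(c['tool_from_camera'])
    else:
        E=np.eye(4);E[:3,:3]=cv2.Rodrigues(np.array(c['rvec'],float))[0];E[:3,3]=np.array(c['tvec']).ravel();M=np.linalg.inv(E)
    c['M']=M; return c
def ray(c,px):
    K=np.array(c['K']);d=np.array([(px[0]-K[0,2])/K[0,0],(px[1]-K[1,2])/K[1,1]])
    u=d.copy()
    for _ in range(20): u=d/(1+c['k1']*(u@u))
    return c['M'][:3,3],c['M'][:3,:3]@np.array([u[0],u[1],1])
def atz(c,px,z):
    o,d=ray(c,px); return o+d*(z-o[2])/d[2]
def atdepth(c,px):
    o,d=ray(c,px); return o+d*c['z_map'][int(round(px[1])),int(round(px[0]))]
E
cat > a.py <<'E'
from h import *
np.set_printoptions(precision=4,suppress=True)
H={'press':0,'knob_mid':.204,'mould_mid':.03+.024,'pull':.056,'spice_jar':0,'flat_tin':0,'wooden_spoon':0}
for n in ('scene','top'):
    c=cam(n); cv2.imwrite(f'pics/{n}0.png',c['image'])
    print(n,'campos',c['M'][:3,3])
    for q,z in H.items():
        for d in vision.place_of(c,q)[:2]: print(q,np.round(d['position'],1),round(d['score'],2),atz(c,d['position'],z))
p,r,o=pose(); print(p,r.as_matrix(),o)
E
python3 a.py
```

```text
pics
scene campos [ 0.7083 -0.6844  0.6394]
press [238.6 232.8] 0.97 [0.5326 0.102  0.    ]
knob_mid [240.2 172.7] 0.63 [0.5459 0.0941 0.204 ]
knob_mid [299.3 197.3] 0.24 [ 0.7015 -0.0029  0.204 ]
mould_mid [253.2 208. ] 0.81 [0.5679 0.1558 0.054 ]
pull [263.6 190.3] 0.84 [0.5856 0.2548 0.056 ]
pull [295.8 197.7] 0.48 [0.6887 0.2251 0.056 ]
spice_jar [296.8 194.9] 0.9 [0.6892 0.3303 0.    ]
flat_tin [198.7 284.1] 0.59 [ 0.474  -0.1078  0.    ]
flat_tin [189.6 335.8] 0.57 [ 0.496  -0.2516  0.    ]
wooden_spoon [187.3 333.9] 0.86 [ 0.4898 -0.2479  0.    ]
top campos [0.4931 0.0733 1.311 ]
press [240.6 194.3] 0.91 [0.5429 0.1079 0.    ]
knob_mid [243.6 192.6] 0.56 [0.5398 0.094  0.204 ]
knob_mid [350.8 206.8] 0.51 [ 0.4945 -0.2088  0.204 ]
mould_mid [221.4 188.4] 0.92 [0.5607 0.1676 0.054 ]
spice_jar [166.8 153.3] 0.55 [0.6852 0.355  0.    ]
flat_tin [303.5 216.1] 0.79 [ 0.4667 -0.1006  0.    ]
wooden_spoon [348.5 204.2] 0.6 [ 0.5036 -0.2532  0.    ]
[0.1619 0.4731 0.2313] [[-0.9461  0.3238  0.    ]
 [ 0.3238  0.9461  0.    ]
 [-0.      0.     -1.    ]] {'clock': 0.8, 'joint_pos': array([ 1.241 ,  0.2406,  0.005 ,  1.3352, -0.    ,  1.5708]), 'joint_vel': array([-0.0009,  0.0007, -0.0006, -0.0009, -0.0001, -0.001 ]), 'tau': array([ -0.0002, -37.2158,  25.2675,   0.001 ,  -0.    ,  -0.    ]), 'eef_pos': array([0.1619, 0.4731, 0.2313]), 'tool_rot': array([0.1641, 0.9864, 0.    , 0.    ]), 'ft_force': array([ 0.2601, -0.4542,  0.3574]), 'ft_torque': array([0.0028, 0.0131, 0.0215]), 'grasp_force': 0.0, 'grip_width': 0.0852837307283266}
```

```bash
python3 -c "
import cv2,numpy as np
a=cv2.imread('pics/scene0.png')[110:360,130:360];b=cv2.imread('pics/top0.png')[110:260,130:370]
a=cv2.resize(a,None,fx=2.3,fy=2.3,interpolation=2)[:575,:400] if 0 else cv2.resize(a,(400,435))
b=cv2.resize(b,(400,250))
o=np.zeros((435,800,3),np.uint8);o[:,:400]=a;o[:250,400:]=b;cv2.imwrite('pics/c0.png',o)"
```

```text
(no output)
```

View pics/c0.png

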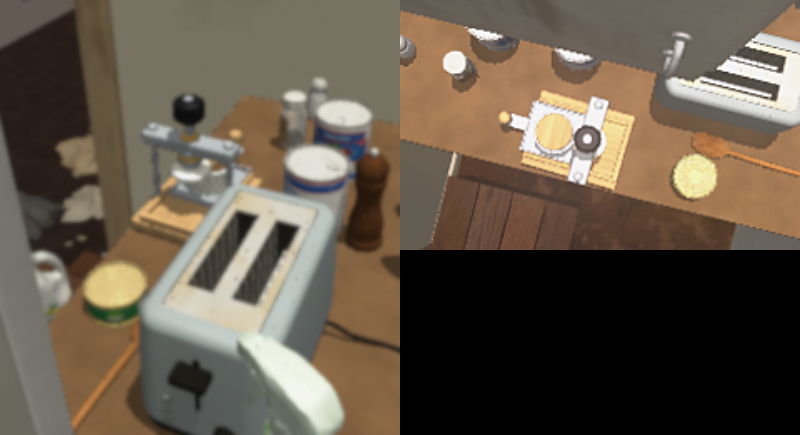

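The scene shows the press at world about (0.54, 0.10). Its open front faces +y, and the pull is at top-view px ~(192,181). The knob is at ~(242,193) and the follower at ~(222,189).

```bash
cat > b.py <<'E'
from h import *
np.set_printoptions(precision=4,suppress=True)
c=cam('top')
a=cv2.resize(c['image'][130:240,150:310],(800,550),interpolation=cv2.INTER_CUBIC)
cv2.imwrite('pics/t1.png',a)
for q,z in (('pull',.074),('knob_mid',.22)):
    print(q,[(np.round(d['position'],1),round(d['score'],2),atz(c,d['position'],z)) for d in vision.spot_in(c,q)[:3]])
for px,z in (((192.5,181),.074),((222,189),.105),((242,193),.22)): print(px,atz(c,px,z),atdepth(c,px))
E
python3 b.py
```

```text
pull [(array([219.8, 188. ]), 0.61, array([0.561 , 0.1712, 0.074 ]))]
knob_mid [(array([243.8, 192.4]), 0.75, array([0.5397, 0.0931, 0.22  ]))]
(192.5, 181) [0.5846 0.2574 0.074 ] [0.5844 0.2571 0.0757]
(222, 189) [0.5561 0.162  0.105 ] [0.557  0.1632 0.0888]
(242, 193) [0.5381 0.0981 0.22  ] [0.538  0.0981 0.2225]
```

View pics/t1.png

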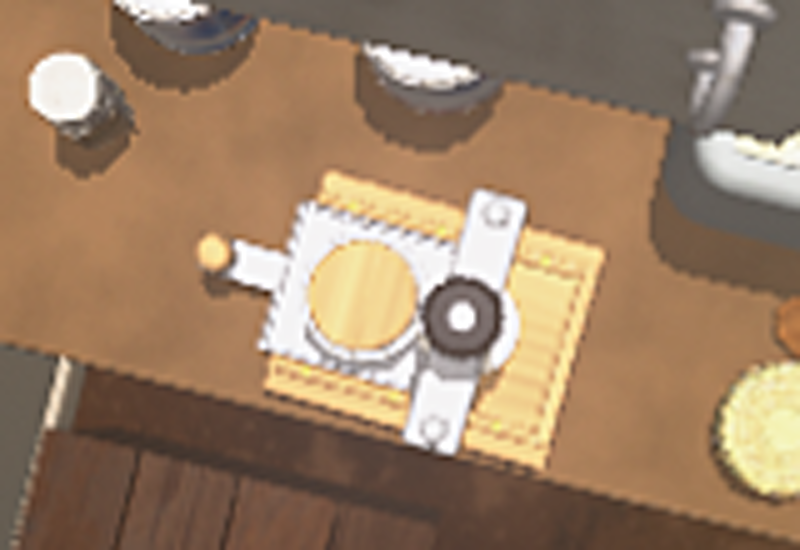

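```bash
cat > c.py <<'E'
from h import *
np.set_printoptions(precision=4,suppress=True)
c=cam('top'); f=lambda u,v:(150+u/5-.4,130+v/5-.4)
A=atz(c,f(497,214),.163);B=atz(c,f(434,430),.163)
print(A,B,np.linalg.norm(A-B),(A+B)/2)
d=A-B; yaw=np.arctan2(-d[0],d[1]); print('yaw if y axis=A-B',yaw,'or',yaw+np.pi)
K=atz(c,f(462,317),.22);P=atz(c,f(213,252),.074);F=atz(c,f(362,293),.09)
print('knob',K,'pull',P,'foll',F); v=K-P; print('pull->knob dir',np.arctan2(v[1],v[0]),np.hypot(*v[:2]),'pull->foll',np.hypot(*(F-P)[:2]))
for u,v in ((400,20),(600,60),(65,90),(430,70),(180,10),(720,140)): print(atdepth(c,f(u,v)))
E
python3 c.py
```

```text
[0.6005 0.078  0.163 ] [0.4748 0.1167 0.163 ] 0.13152064110946016 [0.5377 0.0974 0.163 ]
yaw if y axis=A-B -1.8696972205211466 or 1.2718954330686465
knob [0.5381 0.0981 0.22  ] pull [0.5877 0.2583 0.074 ] foll [0.5594 0.1631 0.09  ]
pull->knob dir -1.871451234010937 0.16768157957464586 pull->foll 0.09934529871086463
[0.6294 0.11   0.6108]
[0.6108 0.0391 0.627 ]
[0.6875 0.345  0.1079]
[0.6939 0.1178 0.118 ]
[0.7339 0.2711 0.1194]
[ 0.6393 -0.0514  0.1846]
```

```bash
python3 -m creep '[[[-43,-6,6],[0,0,0]],[[-43,-6,6],[0,0,0]],[[-43,-6,6],[0,0,0]],[[-43,-6,6],[0,0,0]],[[-43,-6,6],[0,0,0]],[[-43,-6,6],[0,0,0]],[[-43,-6,6],[0,0,0]],[[-43,-6,6],[0,0,0]],[[-43,-6,6],[0,0,0]],[[-43,-6,6],[0,0,0]],[[-42,-5,6],[0,0,0]]]' 85
python3 -m creep '[[[0,0,0],[0,0,-0.16]],[[0,0,0],[0,0,-0.16]],[[0,0,0],[0,0,-0.16]],[[0,0,0],[0,0,-0.16]],[[0,0,0],[0,0,-0.16]],[[0,0,0],[0,0,-0.16]],[[0,0,0],[0,0,-0.16]],[[0,0,0],[0,0,-0.16]],[[0,0,0],[0,0,-0.16]],[[0,0,0],[0,0,-0.16]],[[0,0,0],[0,0,0]]]' 60
cat > d.py <<'E'
from h import *
np.set_printoptions(precision=4,suppress=True)
c=cam('wrist'); cv2.imwrite('pics/w1.png',c['image'])
p,r,o=pose(); print(p,r.as_matrix(),o['joint_pos'],o['grip_width'])
for q,z in (('pull',.056),('mould_mid',.052)):
    print(q,[(np.round(d['position'],1),round(d['score'],2),atz(c,d['position'],z)) for d in vision.place_of(c,q)[:3]])
E
python3 d.py
```

```text
clock: 2.38
eef_pos: [0.5887, 0.2579, 0.165]
tool_rot: [0.164, 0.986, 0.0, -0.0]
ft_force: [0.4, 0.6, -0.3]
grip_width: 0.0856
grasp_force: 0.0
clock: 3.75
eef_pos: [0.5874, 0.2587, 0.1651]
tool_rot: [-0.593, 0.806, 0.0, -0.0]
ft_force: [0.0, -0.8, 0.8]
grip_width: 0.0603
grasp_force: 0.0
[0.5874 0.2587 0.1652] [[-0.2987 -0.9544 -0.0002]
 [-0.9544  0.2987 -0.    ]
 [ 0.0001  0.0002 -1.    ]] [ 0.4148  0.557   0.3063  1.3203  0.     -0.8527] 0.05992126212619826
pull [(array([251.3, 194. ]), 0.79, array([0.5905, 0.2589, 0.056 ]))]
mould_mid []
```

View pics/w1.png

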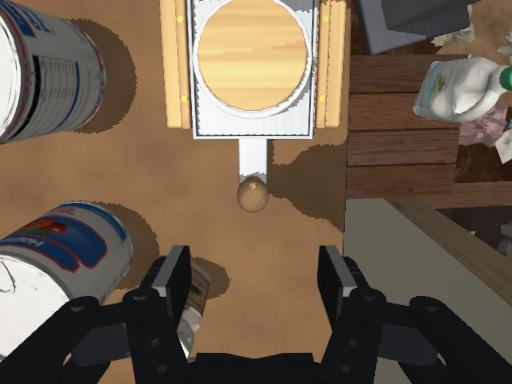

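```bash
python3 -m creep '[[[0,-0.5,32],[0,0,0]],[[0,-0.5,32],[0,0,0]],[[0,-0.5,32],[0,0,0]],[[0,0,32],[0,0,0]],[[0,0,0],[0,0,0]]]' 60
python3 -m creep '[[[0,0,0],[0,0,0]],[[0,0,0],[0,0,0]],[[0,0,0],[0,0,0]],[[0,0,0],[0,0,0]],[[0,0,0],[0,0,0]]]' 0
```

```text
clock: 4.53
eef_pos: [0.5863, 0.2571, 0.0342]
tool_rot: [-0.593, 0.805, 0.001, -0.003]
ft_force: [0.5, 0.4, 0.4]
grip_width: 0.0602
grasp_force: 0.0
clock: 5.15
eef_pos: [0.5902, 0.259, 0.0396]
tool_rot: [-0.593, 0.805, -0.0, 0.002]
ft_force: [-0.6, 0.3, 6.0]
grip_width: 0.0238
grasp_force: 59.0
```

```bash
python3 -m creep '[[[8,0,0],[0,0,0]],[[10,0,0],[0,0,0]],[[10,0,0],[0,0,0]],[[10,0,0],[0,0,0]],[[10,0,0],[0,0,0]],[[8,0,0],[0,0,0]],[[4,0,0],[0,0,0]],[[0,0,0],[0,0,0]]]'
```

```text
clock: 6.15
eef_pos: [0.5732, 0.203, 0.0396]
tool_rot: [-0.593, 0.805, 0.0, 0.003]
ft_force: [1.5, 4.6, 6.4]
grip_width: 0.0239
grasp_force: 59.3
```

```bash
python3 -m creep '[[[3,0,0],[0,0,0]],[[2,0,0],[0,0,0]],[[0,0,0],[0,0,0]]]'; python3 -m creep '[[[2,0,0],[0,0,0]],[[1,0,0],[0,0,0]],[[0,0,0],[0,0,0]]]';python3 -m creep '[[[1,0,0],[0,0,0]],[[1,0,0],[0,0,0]],[[0,0,0],[0,0,0]]]'
```

```text
clock: 6.52
eef_pos: [0.572, 0.1988, 0.0397]
tool_rot: [-0.594, 0.805, 0.001, 0.004]
ft_force: [2.9, 5.8, 6.3]
grip_width: 0.0235
grasp_force: 59.2
clock: 6.9
eef_pos: [0.5711, 0.1961, 0.0396]
tool_rot: [-0.594, 0.805, 0.001, 0.004]
ft_force: [2.6, 6.2, 5.3]
grip_width: 0.0237
grasp_force: 59.3
clock: 7.28
eef_pos: [0.5706, 0.1942, 0.0397]
tool_rot: [-0.594, 0.805, 0.001, 0.004]
ft_force: [1.5, 6.1, 4.3]
grip_width: 0.0236
grasp_force: 59.3
```

```bash
python3 -m creep '[[[1,0,0],[0,0,0]],[[1,0,0],[0,0,0]],[[0,0,0],[0,0,0]]]';python3 -m creep '[[[1,0,0],[0,0,0]],[[1,0,0],[0,0,0]],[[0,0,0],[0,0,0]]]'
```

```text
clock: 7.65
eef_pos: [0.5703, 0.1942, 0.0397]
tool_rot: [-0.594, 0.804, 0.002, 0.005]
ft_force: [2.8, 10.8, 4.1]
grip_width: 0.0234
grasp_force: 59.0
clock: 8.02
eef_pos: [0.5698, 0.1942, 0.0398]
tool_rot: [-0.595, 0.804, 0.003, 0.006]
ft_force: [1.9, 15.6, 2.6]
grip_width: 0.0235
grasp_force: 59.0
```

```bash
python3 -m creep '[[[1.5,0,0],[0,0,0]],[[1.5,0,0],[0,0,0]],[[0,0,0],[0,0,0]]]'; python3 -m creep '[[[0,0,0],[0,0,0]],[[0,0,0],[0,0,0]],[[0,0,0],[0,0,0]]]' 65
python3 d.py
```

```text
clock: 8.4
eef_pos: [0.5695, 0.1941, 0.0407]
tool_rot: [-0.596, 0.803, 0.005, 0.008]
ft_force: [2.7, 22.6, 3.5]
grip_width: 0.0238
grasp_force: 59.2
clock: 8.78
eef_pos: [0.5656, 0.1838, 0.0368]
tool_rot: [-0.593, 0.805, -0.0, -0.001]
ft_force: [0.3, 0.2, -1.1]
grip_width: 0.0649
grasp_force: 0.0
[0.5657 0.1838 0.0369] [[-0.297  -0.9549 -0.0011]
 [-0.9549  0.297  -0.0008]
 [ 0.0011  0.0008 -1.    ]] [ 0.3144  0.5725 -0.0249  0.9746 -0.0005 -0.9548] 0.06482543385166419
pull []
mould_mid []
```

View pics/w1.png

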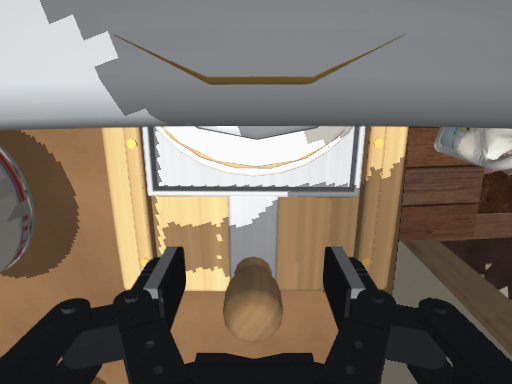

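The tray is home at 22 N against the stop, and the fingers are open round the pull. I'll back off, rise and check the knob.

```bash
python3 -m creep '[[[-20,0,-10],[0,0,0]],[[-20,0,-35],[0,0,0]],[[-20,0,-42],[0,0,0]],[[0,0,-42],[0,0,0]],[[0,0,-42],[0,0,0]],[[0,0,-42],[0,0,0]],[[0,0,0],[0,0,0]]]' 85
cat > e.py <<'E'
from h import *
np.set_printoptions(precision=4,suppress=True)
c=cam('wrist'); cv2.imwrite('pics/w2.png',c['image'])
p,r,o=pose(); print(p,r.as_matrix(),o['joint_pos'],o['ft_torque'])
for c in (c,cam('top')):
  for q,z in (('knob_mid',.204),('pull',.056),('mould_mid',.052)):
    print(q,[(np.round(d['position'],1),round(d['score'],2),atz(c,d['position'],z)) for d in vision.place_of(c,q)[:2]])
E
python3 e.py
```

```text
clock: 9.8
eef_pos: [0.5859, 0.2425, 0.2549]
tool_rot: [-0.593, 0.805, -0.001, 0.004]
ft_force: [-0.6, 0.8, 0.1]
grip_width: 0.0849
grasp_force: 0.0
[0.5848 0.2421 0.2522] [[-0.2965 -0.955   0.0038]
 [-0.955   0.2965  0.0014]
 [-0.0025 -0.0032 -1.    ]] [ 0.3925  0.5083  0.4508  1.5092 -0.0001 -0.8772] [-0.0067  0.0182  0.0265]
knob_mid []
pull [(array([257.4, 118. ]), 0.94, array([0.5693, 0.1938, 0.056 ]))]
mould_mid []
knob_mid [(array([244.3, 191.8]), 0.58, array([0.542, 0.092, 0.204]))]
pull [(array([214.7, 186.6]), 0.91, array([0.5667, 0.1889, 0.056 ]))]
mould_mid [(array([242.5, 193.3]), 0.7, array([0.544 , 0.1004, 0.052 ]))]
```

View pics/w2.png

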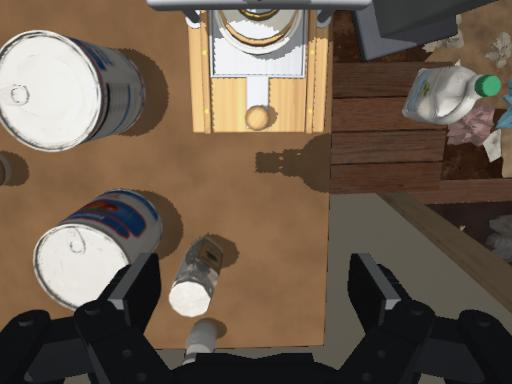

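```bash
python3 -m creep '[[[30,0,0],[0,0,0]],[[30,0,0],[0,0,0]],[[30,0,0],[0,0,0]],[[30,0,0],[0,0,0]],[[31,1,0],[0,0,0]],[[0,0,0],[0,0,-0.15]],[[0,0,0],[0,0,-0.15]],[[0,0,0],[0,0,-0.15]],[[0,0,0],[0,0,-0.15]],[[0,0,0],[0,0,0]],[[0,0,0],[0,0,0]]]' 85
python3 e.py
```

```text
clock: 11.58
eef_pos: [0.538, 0.0981, 0.25]
tool_rot: [0.804, -0.595, -0.0, 0.0]
ft_force: [-0.2, -1.2, -0.8]
grip_width: 0.0852
grasp_force: 0.0
[0.5381 0.0981 0.2501] [[ 0.2934 -0.956  -0.0003]
 [-0.956  -0.2934 -0.0001]
 [-0.      0.0004 -1.    ]] [ 0.1803  0.3286  0.1734  1.4159 -0.     -1.6883] [-0.0037 -0.0099 -0.0389]
knob_mid [(array([252.6, 220. ]), 0.67, array([0.5399, 0.0967, 0.204 ]))]
pull [(array([204.2, 242.8]), 0.67, array([0.5674, 0.1951, 0.056 ]))]
mould_mid []
knob_mid []
pull []
mould_mid []
```

View pics/w2.png

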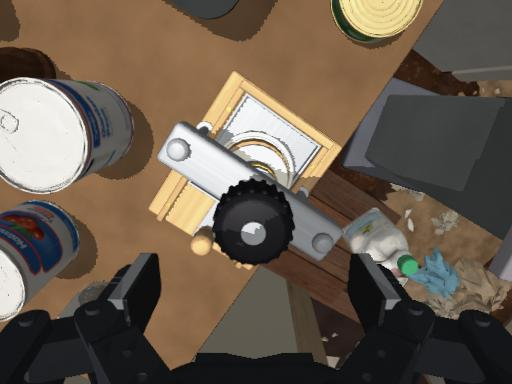

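The knob is at px (253,221), centred between the fingers. I'll descend and grip.

```bash
python3 -m creep '[[[0.5,-0.5,20],[0,0,0]],[[0,0,20],[0,0,0]],[[0,0,15],[0,0,0]],[[0,0,7],[0,0,0]],[[0,0,0],[0,0,0]]]' 85
python3 -m creep '[[[0,0,0],[0,0,0]],[[0,0,0],[0,0,0]],[[0,0,0],[0,0,0]],[[0,0,0],[0,0,0]],[[0,0,0],[0,0,0]]]' 0
cat > g.py <<'E'
from h import *
np.set_printoptions(precision=3,suppress=True)
p,r,o=pose(); m=r.as_matrix(); print(o['clock'],p,'yaw(cw+) %.3f'%(-np.arctan2(m[1,0],m[0,0])),'F',o['ft_force'],'T',o['ft_torque'],'j6 %.3f'%o['joint_pos'][5],'w %.4f gf %.1f'%(o['grip_width'],o['grasp_force']))
E
python3 g.py
```

```text
clock: 12.6
eef_pos: [0.5386, 0.0977, 0.188]
tool_rot: [0.805, -0.594, -0.0, 0.0]
ft_force: [0.1, 0.1, 0.5]
grip_width: 0.0853
grasp_force: 0.0
clock: 13.22
eef_pos: [0.5388, 0.0977, 0.1894]
tool_rot: [0.805, -0.594, 0.0, -0.0]
ft_force: [-3.1, -0.3, 5.3]
grip_width: 0.0458
grasp_force: 61.6
13.225 [0.539 0.098 0.189] yaw(cw+) 1.271 F [-3.052 -0.263  5.343] T [-0.184  0.519  0.012] j6 -1.691 w 0.0458 gf 61.6
```

```bash
python3 -m creep '[[[0,0,0.3],[0,0,0.15]],[[0,0,0.3],[0,0,0.15]]]'; python3 g.py; python3 -m creep '[[[0,0,0.3],[0,0,0.15]],[[0,0,0.3],[0,0,0.15]]]' >/dev/null; python3 g.py
```

```text
clock: 13.48
eef_pos: [0.5388, 0.0977, 0.1889]
tool_rot: [-0.705, 0.709, -0.0, 0.0]
ft_force: [-2.5, -1.1, 6.2]
grip_width: 0.0455
grasp_force: 61.5
13.475 [0.539 0.098 0.189] yaw(cw+) 1.576 F [-2.542 -1.076  6.176] T [-0.222  0.586  0.254] j6 -1.387 w 0.0455 gf 61.5
13.725 [0.539 0.098 0.189] yaw(cw+) 1.876 F [-3.934 -0.49   6.858] T [-0.183  0.752  0.079] j6 -1.086 w 0.0459 gf 61.9
```

```bash
for i in 1; do python3 -m creep '[[[0,0,0.2],[0,0,0.1]],[[0,0,0.2],[0,0,0.1]]]' >/dev/null; python3 g.py;  python3 -m creep '[[[0,0,0.2],[0,0,0.1]],[[0,0,0.2],[0,0,0.1]]]' >/dev/null; python3 g.py; python3 -m creep '[[[0,0,0.2],[0,0,0.1]]]' >/dev/null; python3 g.py; python3 -m creep '[[[0,0,0.2],[0,0,0.1]]]' >/dev/null; python3 g.py; done
```

```text
13.975 [0.539 0.098 0.188] yaw(cw+) 2.075 F [-3.325  0.296  7.088] T [-0.171  0.784  0.052] j6 -0.888 w 0.0456 gf 61.9
14.225 [0.539 0.098 0.188] yaw(cw+) 2.274 F [-3.558  0.148  6.425] T [-0.145  0.696  0.094] j6 -0.688 w 0.0455 gf 61.9
14.35 [0.539 0.098 0.188] yaw(cw+) 2.374 F [-3.581 -1.333  7.586] T [-0.23   0.758  0.086] j6 -0.588 w 0.0453 gf 61.9
14.475 [0.539 0.098 0.187] yaw(cw+) 2.474 F [-4.461 -0.39   8.277] T [-0.204  0.718  0.078] j6 -0.488 w 0.0457 gf 61.9
```

```bash
python3 -m creep '[[[0,0,0.2],[0,0,0.1]]]' >/dev/null; python3 g.py;  python3 -m creep '[[[0,0,0.2],[0,0,0.1]]]' >/dev/null; python3 g.py; python3 -m creep '[[[0,0,0.2],[0,0,0.1]]]' >/dev/null; python3 g.py; python3 -m creep '[[[0,0,0.2],[0,0,0.1]]]' >/dev/null; python3 g.py
```

```text
14.6 [0.539 0.098 0.187] yaw(cw+) 2.574 F [-4.078 -0.278  8.044] T [-0.2    0.793  0.134] j6 -0.388 w 0.0453 gf 62.0
14.725 [0.539 0.098 0.187] yaw(cw+) 2.674 F [-3.892  0.154  8.283] T [-0.218  0.828  0.12 ] j6 -0.288 w 0.0454 gf 62.0
14.85 [0.539 0.098 0.187] yaw(cw+) 2.774 F [-4.147 -0.223  8.223] T [-0.245  0.924  0.161] j6 -0.188 w 0.0456 gf 62.0
14.975 [0.539 0.098 0.187] yaw(cw+) 2.874 F [-4.291  0.141  9.062] T [-0.174  0.913  0.228] j6 -0.088 w 0.0451 gf 62.0
```

```bash
cat > s.py <<'E'
from h import *
# side view: gap between plate and follower
c=cam('scene'); a=c['image'][150:250,190:300]
cv2.imwrite('pics/s1.png',cv2.resize(a,(660,600),interpolation=cv2.INTER_CUBIC))
E
python3 s.py
python3 -m creep '[[[0,0,0],[0,0,0]],[[0,0,0],[0,0,0]],[[0,0,0],[0,0,0]],[[0,0,0],[0,0,0]]]' 85; python3 g.py; python3 -m creep '[[[0,0,-20],[0,0,0]],[[0,0,-30],[0,0,0]],[[0,0,-30],[0,0,0]],[[0,0,-20],[0,0,0]],[[0,0,0],[0,0,0]]]'; python3 s.py; python3 e.py
```

```text
clock: 15.52
eef_pos: [0.5388, 0.0977, 0.1848]
tool_rot: [-0.135, 0.991, -0.0, -0.0]
ft_force: [-0.5, 0.9, 0.3]
grip_width: 0.0848
grasp_force: 0.0
15.525 [0.539 0.098 0.185] yaw(cw+) 2.871 F [-0.537  0.862  0.32 ] T [-0.015  0.025 -0.022] j6 -0.091 w 0.0848 gf 0.0
clock: 16.15
eef_pos: [0.5399, 0.0979, 0.2868]
tool_rot: [-0.135, 0.991, 0.0, 0.002]
ft_force: [-0.4, 0.8, -0.7]
grip_width: 0.0852
grasp_force: 0.0
[0.5386 0.0977 0.2843] [[-0.9637 -0.2669 -0.0008]
 [-0.2669  0.9637 -0.0001]
 [ 0.0008  0.0001 -1.    ]] [ 0.1795  0.3233  0.2537  1.502  -0.     -0.0907] [-0.0249  0.0364  0.0188]
knob_mid [(array([249.5, 199.4]), 0.72, array([0.5377, 0.0935, 0.204 ]))]
pull [(array([322.7, 210. ]), 0.72, array([0.5741, 0.1929, 0.056 ]))]
mould_mid []
knob_mid []
pull []
mould_mid []
```

View pics/s1.png

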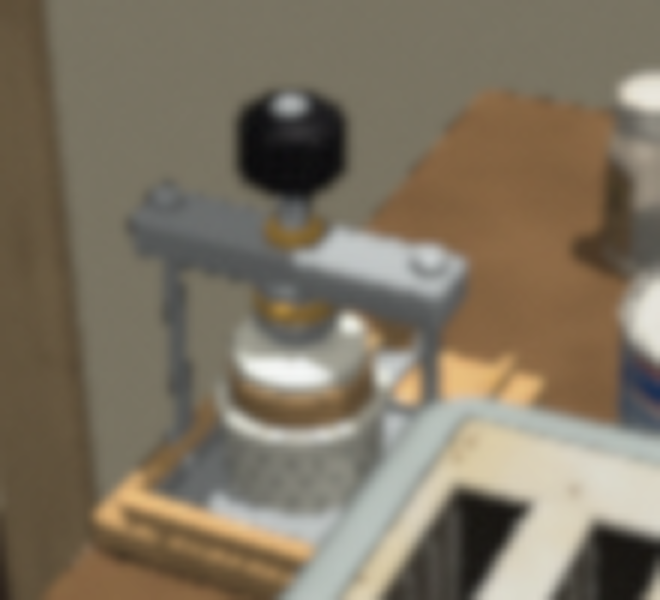

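The picture shows the plate (300,355) sitting directly on the wooden follower (300,400), with no gap. The torque rise before I stopped corresponds to about 55 N, and the gripper is clear.

```bash
python3 -c "
from workcell import workorder; print(workorder.job_done())"
```

```text
the job is handed in; nothing more can be done
None
```

I handed the job in at about 16 s: the tray is home against the back stop, the screw is cracked loose, and the plate bears on the follower at an estimated 55 N (from the rise in knob torque, so uncertain by 10–15 N), with the gripper clear.

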